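# Feel for the dowel hole and hold the blank hole-up

### The job

One end of the little wooden plinth blank has a blind dowel hole: pick the blank up and prove the drilled end by feel, gently slipping its hole at least 20 mm over the level feeler pin and pausing there a moment. Then draw it off the pin, turn it so that the hole looks straight up, ready for its dowel, and finish while still holding it like that in the gripper, still, with its lower end at least 10 cm above the bench and clear of everything else. Leave the two painted tiles and the paint bottle where they are.

Things in the scene. Friction and masses are not known exactly. Their poses are not given: they have to be found in the camera images.
- blank: Plain pale wooden block, 76 mm long, 44 x 44 mm section, about 110 g, lying loose on its side at any yaw. Origin: centre of the face it lies on at the start; own x along its length, z up at the start. A round blind hole, 16 mm diameter, 34 mm deep, is in the middle of the +x end only; other faces are plain. The block's centre is at own z = 22 mm.
- blank_hole (a point): Centre of the hole's mouth on the drilled end of the blank (own x = +38 mm, z = 22 mm of the blank; same axes as the blank: x points out of the hole, along its axis).
- blank_blind (a point): Centre of the plain end of the blank, away from the hole (own x = -38 mm, z = 22 mm; same axes as the blank).
- feeler: Fixed bench stand (grey base plate 100 x 70 x 14 mm, dark steel post 24 x 22 mm, top at 110 mm) with one level round steel pin, 8 mm diameter, round-nosed, axis 100 mm above the bench. Origin on the bench under the post's centre; the pin sticks out of the post along own +y, 60 mm free length, rigid.
- pin_tip (a point): The free tip of the feeler pin, on its axis (own y = +71 mm, z = 100 mm of the feeler; same axes as the feeler: the pin points along +y).
- tile_a: Bystander: loose square wooden tile painted teal, 110 x 110 x 23 mm, lying flat beyond the work. Origin at the centre of its underside.
- tile_b: Bystander: loose square wooden tile painted yellow, 110 x 110 x 23 mm, lying flat to the left. Origin at the centre of its underside.
- paint: Bystander: loose upright white paint bottle, 52 mm diameter, 130 mm tall, beyond the work. Origin at the centre of its base.

How it is judged (in metres and radians):
On the way:
1. the gripped blank's hole is slipped at least 20 mm over the feeler pin (x of pin_tip in the frame of blank between 0 and 0.018 m and y of pin_tip in the frame of blank between -0.007 and 0.007 m and z of pin_tip in the frame of blank between 0.015 and 0.029 m and contact force between the fingers and blank above 1 N), for 0.2 s.
At the end, for the whole second after the job is handed in: The blank is still in the grip (over 1 N), hole axis up within 0.2 rad, its plain end over 100 mm above the bench, hole mouth over 30 mm from the pin tip, touching neither feeler nor bystanders; the tiles and the bottle are within 30 mm of their starts (contact force between the fingers and blank above 1 N and angle between blank's own x axis and vertical below 0.2 rad and height (world z) of blank_blind above 0.1 m and linear speed of blank below 0.02 m/s and angular speed of blank below 0.15 rad/s and contact force between blank and feeler below 0.1 N and contact force between blank and tile_a below 0.1 N and contact force between blank and tile_b below 0.1 N and contact force between blank and paint below 0.1 N and distance between blank_hole and pin_tip above 0.03 m and distance of each of tile_a, tile_b, paint from where it was at the start of the episode below 0.03 m); the arm keeps its last pose, push and grip.
It fails at once if the blank is rammed against the feeler (over 40 N) (contact force between blank and feeler above 40 N).
It fails at once if the teal tile is pushed away (30 mm or more) (distance of tile_a from where it was at the start of the episode above 0.03 m).
It fails at once if the yellow tile is pushed away (30 mm or more) (distance of tile_b from where it was at the start of the episode above 0.03 m).
It fails at once if the paint bottle is pushed away (30 mm or more) (distance of paint from where it was at the start of the episode above 0.03 m).
It fails at once if the paint bottle is knocked over (angle between paint's own z axis and vertical above 0.5 rad).
It also fails if it takes over 67 s, if anything falls off the work surface, if the arm or the gripper's body presses on something with over 40 N, if the wrist force passes 120 N, or if a joint passes its speed limit or range.

### The arm

A 6-joint arm with a two-finger parallel gripper is mounted at the origin on the work surface. World frame = base frame: x ahead of the robot, y to its left, z up, the work surface at z = 0. Lengths are in mm, angles in rad, forces in N, time in s.
With the tool pointing down it reaches from about 350 to 775 mm from the base axis. Payload 7.3 kg.
Tool frame: the origin (TCP) lies at the very end of the fingers, on their centre line; the grasp point (between the pads) lies behind it (bot.grip_point_offset is the z of the grasp point in the tool frame, in mm); z points along the fingers, y is the line along which they close (so a half turn about z gives the same grasp; the last joint's range is limited). The gripper opens to 92 mm and grips with 3 to 60 N. Pads are 19 mm wide; open, the fingers measure 130 mm over their backs; the gripper's body (75 mm by 190 mm) begins 47 mm behind the grasp point.
Start: joints at [1.154, 0.342, 1.524, -0, 1.275, -0.146], TCP at [140.423, 505.892, 226.741] pointing down, gripper open.
Joint ranges: [-2.53, 2.53], [-0.77, 2.02], [0.04, 2.7], [-1, 4.14], [0.28, 2.66], [-3.11, 3.11]. Speed limits (rad/s): [2.57, 2.57, 3.14, 3.14, 3.14, 3.14].

### API

Orientations are given as [roll, pitch, yaw] about the fixed x, y, z axes, in that order (R = Rz(yaw) Ry(pitch) Rx(roll)).
In Python, from plant import bot gives the robot as it stands. The module is installed in compiled form; this text tells all that it offers.
- The arm moves only by the shell command python3 -m crank 'ROWS'. ROWS is JSON, a list that holds one entry, the list of rows, each a list of 5 numbers: the opening, from 0 (shut) to 1 (fully open), then the shift along the tool's x, y, z in cm, then the turn about the tool's z in degrees. In form: [[[claw, x, y, z, turn], ...]]. A call has exactly 10 rows; each row is the pose to reach, as a shift and turn from the pose commanded when the call began, along the tool's axes at that moment; what a row does not reach only later rows make up. A row lasts 1/10 s, in which the tool goes at most 50 mm and 8.59 degrees, less where a joint would pass 70% of its speed; a pose out of reach is approached as far as the arm can. A call with a gripper value outside its range is refused whole. The fingers move at their own pace and stop on an object; the grip force is fixed at half the most. Time passes only in rows, so rows that repeat a pose let the fingers close, or fill a call up. It gives the time, the measured TCP pose, the force, the opening and the grip force at its end, in the units of the state.
- bot.get_obs(): the state, without advancing time (a new reading comes with each control period).
- bot.capture(name): name is "scene" or "side" or "wrist"; returns (picture, depth): 400x640x3 uint8, red, green, blue; 400x640 float32, mm along the optical axis (not along the pixel's ray), 0 where there is no reading.
- bot.calibration(name): a dict with "vertical_fov" (degrees; the focal length in pixels is half the picture's height over the tangent of half this angle, whatever the lens; pixels are square), "cx", "cy" (the principal point, pixels), "rvec" (rotation vector, rad) and "tvec" (3), from world to camera coordinates, as OpenCV has them; the wrist camera has in their place "tool_from_camera" (4x4, takes a point from camera to tool coordinates, whose origin is the TCP and whose axes are the flange's). Camera axes: x right, y down, z forward; pixel columns grow to the right and rows downward; lengths in mm; the calibration is good to about 2 mm. The wrist camera is an equidistant fisheye: a pixel r from the principal point sees the ray r / f radians off the axis. A picture is of the moment at which its call begins: read the wrist's pose just before it. calibration takes no time and is no camera call.
- bot.close_job(): hands the job in; it is judged then, once.
The state is a dict: "time": time; "joint_positions": joint angles; "dq": joint speeds; "tau": joint torques, N m; "tool_pos": TCP position; "tcp_rot": TCP orientation; "contact_force": force on the tool from outside, world axes, zero at the start; "moment": the same for the moment, N m; "grip_width": finger opening in mm; "finger_force": force on a finger pad.
Only numpy, scipy, OpenCV 4.12 (cv2) and the standard library are available. Lean on these libraries where they do the work, as an engineer would, in place of code of your own. Each camera call takes 0.05 s, during which the arm holds its last target. There are 200 camera calls.

## Working session

There is one attempt and no reset: what is moved stays moved. The work goes in short steps, Python scripts to look and compute and a shell command to move; the robot and the scene stay as the last step left them, time stands still between calls to the robot, and variables do not carry over. Pictures are saved under pics/ and viewed, at most 10 in all, crops included, and the job is handed in when it is done.

```bash
mkdir -p pics; cat > h.py <<'E'
import numpy as np, cv2
from plant import bot
from scipy.spatial.transform import Rotation as R
def tool():
    o=bot.get_obs(); T=np.eye(4); T[:3,:3]=R.from_euler('xyz',o['tcp_rot']).as_matrix(); T[:3,3]=o['tool_pos']; return T
def rays(name,uv,T=None):
    "origin and unit-z (or unit) world directions of pixels"
    c=bot.calibration(name); uv=np.atleast_2d(np.float64(uv)); f=200/np.tan(np.radians(c['vertical_fov'])/2)
    p=(uv-[c['cx'],c['cy']])/f
    if name=='wrist':
        r=np.linalg.norm(p,axis=1,keepdims=True)+1e-12
        d=np.hstack([p/r*np.sin(r),np.cos(r)]); M=T@np.array(c['tool_from_camera']); return M[:3,3],d@M[:3,:3].T
    Rm=cv2.Rodrigues(np.float64(c['rvec']))[0]; t=np.float64(c['tvec']).ravel()
    return -Rm.T@t, np.hstack([p,np.ones((len(p),1))])@Rm
def onplane(name,uv,z,T=None):
    o,d=rays(name,uv,T); return o+d*((z-o[2])/d[:,2])[:,None]
def points(name,depth,T=None):
    "world xyz per pixel from depth"
    h,w=depth.shape; uv=np.stack(np.meshgrid(np.arange(w),np.arange(h)),-1).reshape(-1,2)
    c=bot.calibration(name); o,d=rays(name,uv,T)
    if name=='wrist':
        ax=(T@np.array(c['tool_from_camera']))[:3,2]; d=d/(d@ax)[:,None]
    return (o+d*depth.reshape(-1,1)).reshape(h,w,3)
def save(n,im): cv2.imwrite(f'pics/{n}.png',cv2.cvtColor(im,cv2.COLOR_RGB2BGR))
E
python3 - <<'E'
from h import *
print(bot.get_obs(), bot.grip_point_offset)
for n in('scene','side','wrist'):
    T=tool(); im,d=bot.capture(n); save(n+'0',im); np.savez(n+'0.npz',im=im,d=d,T=T); print(n,(d>0).mean(),bot.calibration(n))
a=[cv2.resize(cv2.imread(f'pics/{n}0.png'),(640,400)) for n in('scene','side')]
E
```

```text
{'time': 0.0, 'joint_positions': array([ 1.15397112e+00,  3.42746943e-01,  1.52505200e+00, -4.49167261e-06,
        1.27541237e+00, -1.45982480e-01]), 'dq': array([ 1.43852664e-04, -7.63747334e-04, -1.24390346e-05,  1.98965955e-03,
        1.09073596e-03, -1.53058354e-03]), 'tau': array([-1.22780824e-03, -4.31250894e+01, -2.44218117e+01,  7.16584269e-02,
        5.59301418e-02, -7.92515084e-05]), 'tool_pos': array([140.25607238, 505.47364064, 226.02019657]), 'tcp_rot': array([-3.13999058e+00, -2.31209007e-04,  2.87075105e+00]), 'contact_force': array([-0.37314956, -0.33420225,  0.10817534]), 'moment': array([-0.01239708, -0.02867277,  0.01245567]), 'finger_force': 0.0, 'grip_width': 91.78230166099067} -18.8
scene 0.9959453125 {'vertical_fov': 51.86766419950384, 'cx': 322.4304216584859, 'cy': 201.91052555569843, 'rvec': array([ 1.60878334,  1.91131724, -0.85171229]), 'tvec': array([  30.61732291, -356.88712496, 1778.6138575 ])}
side 0.99595703125 {'vertical_fov': 54.930672282718845, 'cx': 329.25594552473007, 'cy': 200.5635020899463, 'rvec': array([ 0.25248482, -2.89450269,  1.06106732]), 'tvec': array([ 606.7942728 ,   81.19862117, 1034.87202187])}
wrist 0.93816796875 {'vertical_fov': 65.70646984690485, 'cx': 321.5934940414422, 'cy': 200.06188898537434, 'tool_from_camera': array([[-1.12339117e-04, -9.68852279e-01, -2.47639354e-01,
         6.66573320e+01],
       [ 9.99999988e-01, -8.23707291e-05, -1.31376725e-04,
        -4.14428954e-01],
       [ 1.06886405e-04, -2.47639366e-01,  9.68852276e-01,
        -1.56796187e+02],
       [ 0.00000000e+00,  0.00000000e+00,  0.00000000e+00,
         1.00000000e+00]])}
```

View pics/scene0.png

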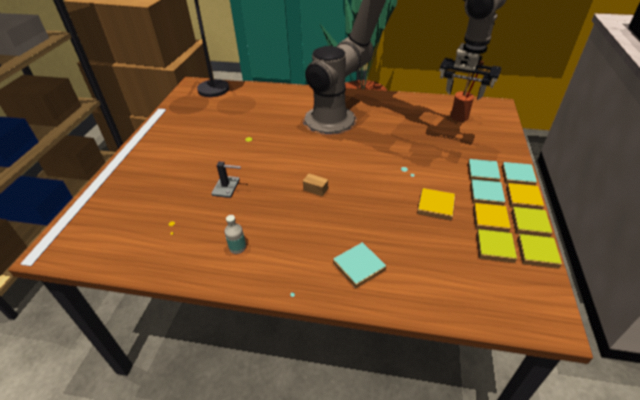

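View pics/side0.png

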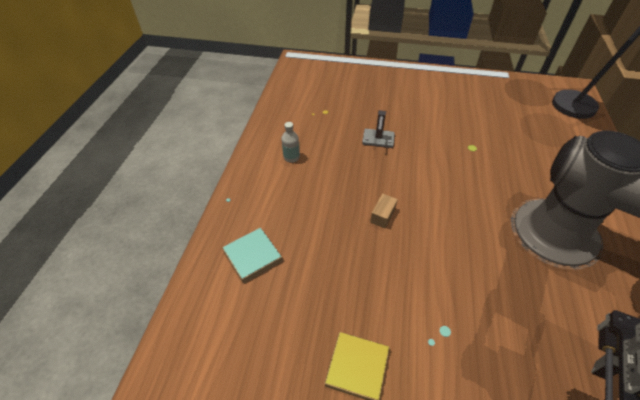

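View pics/wrist0.png

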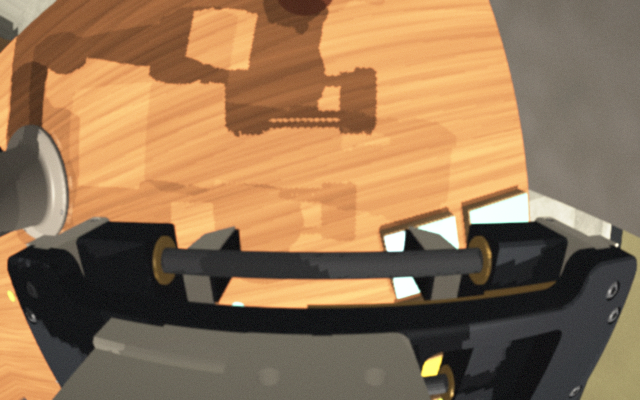

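Scene view: blank at (316,184), feeler at (225,180) with its pin to the right (~(239,167)), teal tile (360,263), yellow tile (437,203), bottle (235,235). In the side view the blank is at (384,210) and the feeler at (380,130), with the pin pointing toward the blank. The wrist sees only bench.

```bash
python3 - <<'E'
from h import *
tops={}
for n,box in(('scene',(296,165,336,202)),('side',(362,185,406,232))):
    z=np.load(n+'0.npz'); P=points(n,z['d']); x0,y0,x1,y1=box
    p=P[y0:y1,x0:x1].reshape(-1,3); t=p[(p[:,2]>36)&(p[:,2]<52)]
    r=cv2.minAreaRect(np.float32(t[:,:2])); print(n,'blank top',len(t),np.median(t[:,2]),r)
for n,box in(('scene',(205,155,245,200)),('side',(355,105,400,165))):
    z=np.load(n+'0.npz'); P=points(n,z['d']); x0,y0,x1,y1=box
    p=P[y0:y1,x0:x1].reshape(-1,3)
    t=p[(p[:,2]>9)&(p[:,2]<20)]; print(n,'base',len(t),cv2.minAreaRect(np.float32(t[:,:2])))
    t=p[(p[:,2]>60)&(p[:,2]<125)]; print(n,'post/pin',len(t),np.round(t[:,:].mean(0)),np.round(t.min(0)),np.round(t.max(0)))
    t=p[(p[:,2]>92)&(p[:,2]<108)]; print(np.round(t[::max(1,len(t)//15)]).tolist())
for n,b in(('scene',[(437,203),(360,263),(235,225)]),('side',[(358,366),(252,254),(291,140)])):
    z=np.load(n+'0.npz'); P=points(n,z['d']); print(n,[np.round(P[v,u]) .tolist() for u,v in b])
a=np.load('scene0.npz')['im'][150:206,205:340]; b=np.load('side0.npz')['im'][100:235,350:415]
a=cv2.resize(a,None,fx=4,fy=4,interpolation=2); b=cv2.resize(b,None,fx=4,fy=4,interpolation=2)
c=np.zeros((560,800,3),np.uint8); c[:224,:540]=a; c[:540,540:]=b; save('crop0',c)
E
```

```text
scene blank top 240 46.306660128220415 ((462.7676086425781, 28.821990966796875), (79.64334106445312, 50.36905288696289), 72.25752258300781)
side blank top 403 44.393229890155226 ((461.2704162597656, 31.8406925201416), (79.57962799072266, 44.23089599609375), 72.92402648925781)
scene base 290 ((491.61138916015625, -286.0228576660156), (71.98856353759766, 130.4405059814453), 89.4215087890625)
scene post/pin 166 [ 508. -275.   96.] [ 491. -299.   61.] [ 519. -217.  118.]
[[496.0, -276.0, 108.0], [503.0, -271.0, 105.0], [504.0, -256.0, 107.0], [499.0, -240.0, 106.0], [508.0, -273.0, 104.0], [507.0, -259.0, 105.0], [502.0, -247.0, 103.0], [503.0, -232.0, 105.0], [503.0, -218.0, 107.0], [516.0, -284.0, 105.0], [500.0, -278.0, 93.0], [505.0, -239.0, 102.0], [506.0, -224.0, 105.0], [512.0, -294.0, 96.0], [513.0, -279.0, 99.0], [516.0, -289.0, 96.0], [512.0, -277.0, 94.0]]
side base 401 ((501.3724670410156, -281.32763671875), (99.74195861816406, 72.08500671386719), 0.6768618226051331)
side post/pin 138 [ 502. -268.   97.] [ 490. -297.   61.] [ 513. -212.  113.]
[[501.0, -288.0, 108.0], [500.0, -275.0, 106.0], [509.0, -274.0, 103.0], [497.0, -273.0, 104.0], [508.0, -272.0, 100.0], [496.0, -277.0, 98.0], [508.0, -273.0, 96.0], [496.0, -275.0, 96.0], [504.0, -261.0, 101.0], [492.0, -273.0, 94.0], [504.0, -248.0, 104.0], [500.0, -243.0, 104.0], [502.0, -230.0, 107.0], [499.0, -228.0, 105.0], [504.0, -219.0, 104.0], [501.0, -213.0, 105.0]]
scene [[492.0, 440.0, 24.0], [782.0, 220.0, 27.0], [765.0, -144.0, 104.0]]
side [[480.0, 446.0, 24.0], [770.0, 228.0, 24.0], [753.0, -131.0, 89.0]]
```

View pics/crop0.png

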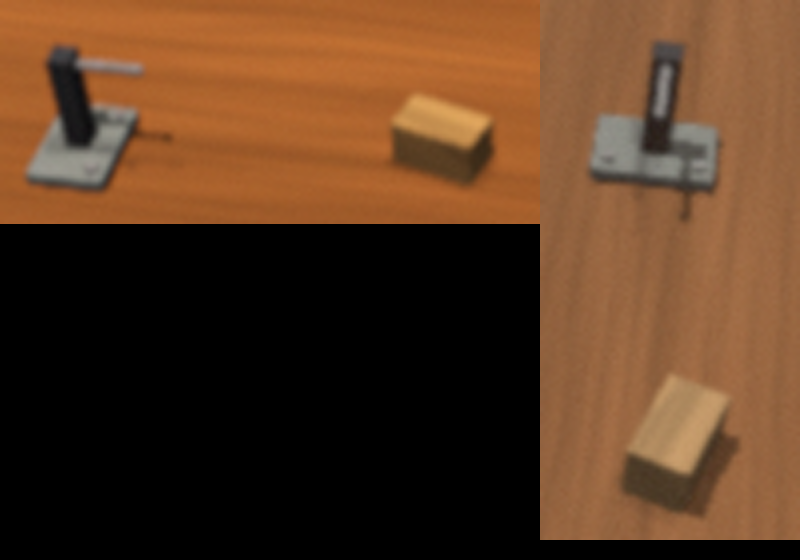

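The visible +y end of the blank is plain, so the hole should be at the −y end, facing the pin. I'll check that with the wrist camera on a pass-by at the −y side.

```bash
python3 -m crank '[[[1,-4,-4,0.2,0],[1,-7,-7.2,0.4,0],[1,-10,-10.4,0.6,0],[1,-13,-13.6,0.8,0],[1,-16,-16.8,1,0],[1,-19,-20,1.2,0],[1,-22,-23.2,1.4,0],[1,-25,-26.4,1.6,0],[1,-28,-29.6,1.8,0],[1,-31,-32.8,2,0]]]'
python3 - <<'E'
from h import *
T=tool(); print((np.linalg.inv(T)@[490,-160,150,1])[:3]/10)
E
```

```text
time: 1.15
tool_pos: [351.8, 105.2, 206.7]
tcp_rot: [3.141, 0.0, 2.871]
contact_force: [0.1, 0.2, 0.2]
grip_width: 91.8
finger_force: 0.0
[-20.41153592 -21.85889939   5.67413112]
```

```bash
python3 -m crank '[[[1,-3,-3,1,0],[1,-6,-6,2,0],[1,-9,-9.5,3,0],[1,-12,-13,4,0],[1,-15,-16,4.8,0],[1,-18,-19,5.3,0],[1,-20.4,-21.8,5.7,0],[1,-20.4,-21.8,5.7,0],[1,-20.4,-21.8,5.7,0],[1,-20.4,-21.8,5.7,0]]]'
python3 - <<'E'
from h import *
T=tool(); im,d=bot.capture('wrist'); save('w1',im); np.savez('w1.npz',im=im,d=d,T=T)
E
```

```text
time: 2.15
tool_pos: [489.0, -156.7, 149.6]
tcp_rot: [3.141, -0.001, 2.871]
contact_force: [-0.3, 1.4, -0.2]
grip_width: 91.6
finger_force: 0.0
```

View pics/w1.png

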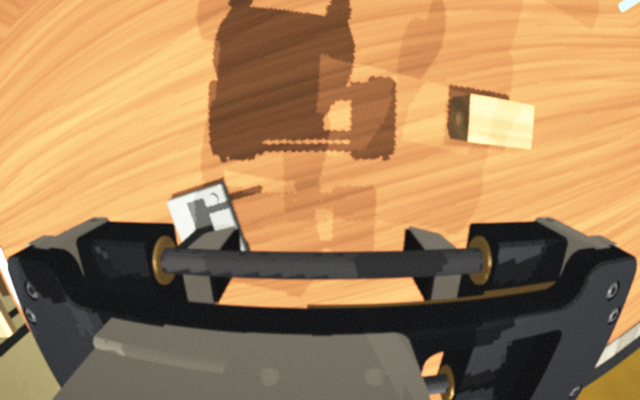

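The blank's −y end face is in view at about (459,117) and its bright top at (500,120). I'll check that face for the hole and measure the top from here.

```bash
python3 - <<'E'
from h import *
z=np.load('w1.npz'); im=z['im']; T=z['T']
g=im[90:150,440:545]; a=np.clip(g[:,:45].astype(float)*2.2,0,255).astype(np.uint8)
save('c1',np.hstack([cv2.resize(a,None,fx=8,fy=8,interpolation=2),cv2.resize(g[:,25:],None,fx=5,fy=8,interpolation=2)]))
hsv=cv2.cvtColor(im,cv2.COLOR_RGB2HSV); m=np.zeros((400,640),np.uint8); s=(slice(80,160),slice(440,550))
m[s]=((hsv[s][...,2]>190)&(hsv[s][...,1]<110)).astype(np.uint8)
cs=max(cv2.findContours(m,0,2)[0],key=cv2.contourArea)[:,0]
P=onplane('wrist',cs,44,T); print(cv2.contourArea(cs),cv2.boundingRect(cs),cv2.minAreaRect(np.float32(P[:,:2])))
E
```

```text
2846.5 (468, 94, 67, 56) ((461.7708740234375, 28.633745193481445), (76.6180419921875, 45.036014556884766), 72.3962173461914)
```

View pics/c1.png

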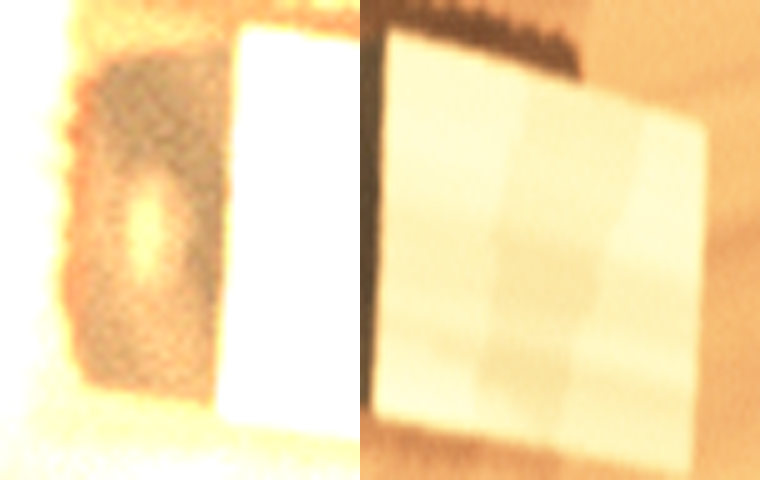

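The face view shows a round spot in the middle of the −y end, so the hole faces the pin. The blank is at about (461.6, 29.3), axis 72.5°. Next I move over the grasp spot, 10 mm toward the hole end, and turn +92°.

```bash
python3 - <<'E'
from h import *
T=tool(); print((np.linalg.inv(T)@[458.6,19.8,120,1])[:3]/10)
E
```

```text
[ 7.63810479 16.18089862  2.99055957]
```

```bash
python3 -m crank '[[[1,1,2,0,8.5],[1,2,4,0.5,17],[1,3,6,1,25.5],[1,4,8,1.5,34],[1,5,10.5,2,42.5],[1,6,13,2.5,51],[1,7,15,2.8,59.5],[1,7.6,16.2,3,68],[1,7.6,16.2,3,76.5],[1,7.6,16.2,3,85]]]'
python3 - <<'E'
from h import *
T=tool(); print((np.linalg.inv(T)@[458.6,19.8,120,1])[:3]/10, np.degrees(bot.get_obs()['tcp_rot']))
E
```

```text
time: 3.2
tool_pos: [459.0, 20.3, 120.2]
tcp_rot: [3.141, -0.0, 1.384]
contact_force: [-0.2, -0.4, 0.3]
grip_width: 91.7
finger_force: 0.0
[-0.06053664 -0.02978147  0.01667745] [ 1.79976118e+02 -1.12826094e-02  7.92999692e+01]
```

```bash
python3 -m crank '[[[1,0,0,2,6.8],[1,0,0,4,6.8],[1,0,0,6,6.8],[1,0,0,7.5,6.8],[1,0,0,9,6.8],[1,0,0,10,6.8],[1,0,0,10.8,6.8],[1,0,0,11.3,6.8],[1,0,0,11.5,6.8],[1,0,0,11.5,6.8]]]'
python3 -m crank '[[[0.3,0,0,0,0],[0.3,0,0,0,0],[0.3,0,0,0,0],[0.3,0,0,0,0],[0.3,0,0,0,0],[0.3,0,0,0,0],[0.3,0,0,0,0],[0.3,0,0,0,0],[0.3,0,0,0,0],[0.3,0,0,0,0]]]'
```

```text
time: 4.2
tool_pos: [459.9, 18.8, 4.8]
tcp_rot: [3.141, -0.0, 1.269]
contact_force: [0.3, -0.1, -0.5]
grip_width: 91.6
finger_force: 0.0
time: 5.2
tool_pos: [459.8, 18.7, 4.7]
tcp_rot: [3.142, -0.0, 1.269]
contact_force: [-0.7, -0.1, 0.7]
grip_width: 43.6
finger_force: 30.0
```

```bash
python3 -m crank '[[[0.3,0,0,-2,0],[0.3,0,0,-4,0],[0.3,-1,1,-6,-3],[0.3,-3,2,-7.8,-7],[0.3,-6,4,-7.8,-11],[0.3,-9,6,-7.8,-15],[0.3,-12,7.6,-7.8,-17.3],[0.3,-13.5,8.5,-7.8,-17.3],[0.3,-14.2,8.8,-7.8,-17.3],[0.3,-14.2,8.8,-7.8,-17.3]]]'
python3 - <<'E'
from h import *
for n in('scene','side','wrist'):
    T=tool(); im,d=bot.capture(n); np.savez(n+'2.npz',im=im,d=d,T=T); 
    if n!='wrist': globals()[n]=im
    else: save('w2',im)
c=np.zeros((600,800,3),np.uint8)
a=cv2.resize(scene[150:200,210:295],None,fx=6,fy=6,interpolation=2); b=cv2.resize(side[90:190,360:408],None,fx=6,fy=6,interpolation=2)
c[:300,:510]=a; c[:,510:798]=b; save('c2',c)
E
```

```text
time: 6.2
tool_pos: [501.1, -143.1, 82.4]
tcp_rot: [-3.141, -0.001, 1.569]
contact_force: [0.2, 0.0, -0.3]
grip_width: 43.7
finger_force: 30.0
```

View pics/c2.png

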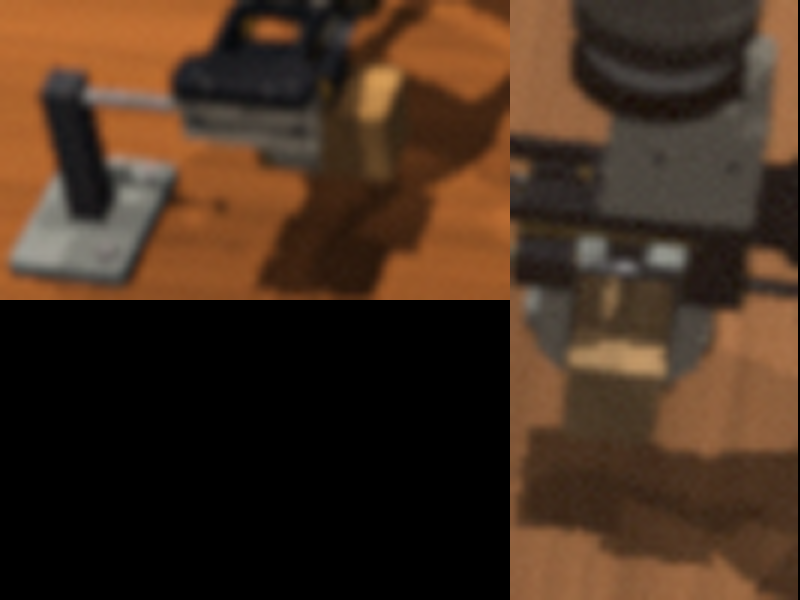

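Side crop: the blank is gripped in front of the pin, its plain end visible around side pixels (370–386,150). The scene crop shows the pin level with the gripper. I'll compare the pin's and blank's lateral positions in the same side camera.

```bash
python3 - <<'E'
from h import *
s0=cv2.cvtColor(np.load('side0.npz')['im'],6+1).astype(float)
c0=np.load('scene0.npz')['im'].astype(float).mean(2)
# pin in side0: bright stripe centroid per row
pts=[]
for v in range(117,130):
    w=s0[v,376:387]-s0[v,376:387].min(); w[w<0.5*w.max()]=0; pts.append((376+(w*np.arange(11)).sum()/w.sum(),v)); 
P=onplane('side',pts,101); print('side pin',np.round(P[:,:2],1).tolist())
# scene: sweep columns
q=[]
for u in range(227,241):
    w=c0[160:173,u]-np.median(c0[160:173,u]); w[w<0.5*w.max()]=0; q.append((u,160+(w*np.arange(13)).sum()/w.sum()))
# z of scene pin rays at plane x=502
o,d=rays('scene',q); X=o+d*((502-o[0])/d[:,0])[:,None]; print('scene pin y,z',np.round(X[:,1:],1).tolist())
s2=np.load('side2.npz')['im'].astype(float); 
for v in range(147,153):
    r=s2[v,364:394,0]-0; print(v,r.astype(int).tolist())
z=np.load('side2.npz'); Pw=points('side',z['d'])[136:165,362:395].reshape(-1,3)
t=Pw[(Pw[:,1]>-115)&(Pw[:,1]<-85)&(Pw[:,2]>75)&(Pw[:,2]<130)]; print(len(t),np.percentile(t,[2,50,98],axis=0).round(1))
# pin from depth similarly
z=np.load('side0.npz'); Pw=points('side',z['d'])[112:134,374:390].reshape(-1,3)
t=Pw[(Pw[:,1]>-262)&(Pw[:,2]>85)]; print(len(t),np.percentile(t,[2,50,98],axis=0).round(1))
E
```

```text
side pin [[502.3, -271.9], [501.8, -267.0], [500.1, -262.4], [500.4, -257.4], [499.8, -252.6], [499.5, -247.7], [496.8, -243.4], [496.7, -238.5], [496.3, -233.8], [495.9, -229.1], [494.5, -224.6], [494.5, -219.9], [486.5, -216.6]]
scene pin y,z [[-264.5, 103.3], [-260.9, 103.5], [-257.3, 103.9], [-253.7, 104.3], [-250.0, 104.8], [-246.5, 105.1], [-242.9, 105.4], [-239.3, 105.6], [-235.7, 105.9], [-232.4, 104.6], [-228.9, 104.9], [-225.5, 103.6], [-221.7, 105.6], [-218.1, 106.2]]
147 [105, 85, 81, 77, 74, 79, 97, 108, 112, 118, 132, 154, 155, 154, 157, 150, 132, 126, 122, 120, 111, 96, 72, 75, 76, 78, 76, 80, 83, 102]
148 [118, 100, 86, 78, 80, 100, 131, 148, 152, 156, 163, 169, 167, 169, 174, 178, 175, 175, 174, 172, 162, 131, 85, 75, 77, 79, 78, 80, 89, 111]
149 [131, 121, 100, 84, 83, 111, 152, 165, 166, 170, 173, 173, 170, 171, 177, 185, 188, 191, 189, 187, 171, 131, 86, 78, 79, 77, 80, 93, 110, 130]
150 [135, 136, 125, 102, 87, 105, 137, 152, 154, 157, 162, 164, 165, 166, 174, 185, 190, 191, 191, 187, 179, 147, 96, 77, 76, 80, 86, 109, 130, 138]
151 [135, 137, 137, 125, 105, 97, 99, 106, 111, 116, 123, 131, 133, 142, 154, 168, 177, 179, 180, 178, 173, 149, 99, 76, 83, 92, 101, 120, 135, 143]
152 [138, 139, 141, 136, 122, 104, 83, 78, 77, 82, 84, 90, 92, 101, 107, 119, 123, 130, 131, 135, 139, 127, 92, 87, 99, 114, 127, 135, 140, 142]
272 [[ 479.1 -113.9   80.8]
 [ 499.6  -92.6  111.7]
 [ 520.6  -89.4  124.3]]
31 [[ 497.7 -261.5   99.6]
 [ 501.4 -232.2  103.7]
 [ 505.1 -213.   106.2]]
```

```bash
python3 - <<'E'
from h import *
def stripe(n,box,rows):
    z=np.load(n+'0.npz'); im=z['im'].astype(float); x0,y0,x1,y1=box
    c=im[y0:y1,x0:x1]; g=1-(c.max(2)-c.min(2))/c.max(2)   # greyness
    g=g-np.percentile(g,40); g[g<0.15]=0
    out=[]
    for i in range(g.shape[0] if rows else g.shape[1]):
        w=g[i] if rows else g[:,i]
        if w.sum()<0.3: continue
        m=(w*np.arange(len(w))).sum()/w.sum(); out.append((x0+m,y0+i) if rows else (x0+i,y0+m))
    return out
p=stripe('side',(374,120,390,136),True); print(np.round(p,1).tolist())
print(np.round(onplane('side',p,100)[:,:2],1).tolist())
q=stripe('scene',(228,160,246,174),False); print(np.round(q,1).tolist())
o,d=rays('scene',q); X=o+d*((502.5-o[0])/d[:,0])[:,None]; print('scene y,z',np.round(X[:,1:],1).tolist())
# blank top edges in scene2 / side2 with z from robot
z=np.load('side2.npz')
L=[(369.3,149),(385.3,149)]; print('blank top edges',onplane('side',L,121.6).round(1).tolist())
L=[(369.3,151.5),(386,151.5)]; print(onplane('side',L,121.6).round(1).tolist())
E
```

```text
[[380.5, 120.0], [380.2, 121.0], [380.1, 122.0], [380.2, 123.0], [380.0, 124.0], [380.0, 125.0], [379.8, 126.0], [379.5, 127.0], [379.5, 128.0], [379.4, 129.0], [376.4, 130.0], [382.2, 131.0], [382.8, 132.0], [382.9, 133.0], [383.4, 134.0], [383.0, 135.0]]
[[502.4, -258.3], [503.1, -253.3], [502.8, -248.4], [502.3, -243.6], [502.3, -238.8], [501.9, -234.0], [502.1, -229.2], [502.6, -224.4], [502.3, -219.7], [502.1, -215.0], [510.5, -208.7], [493.1, -207.3], [491.0, -203.0], [490.5, -198.5], [488.6, -194.2], [489.4, -189.5]]
[[228.0, 165.7], [229.0, 165.7], [230.0, 165.8], [231.0, 166.1], [232.0, 166.1], [233.0, 166.4], [234.0, 166.4], [235.0, 166.5], [236.0, 166.6], [237.0, 166.6], [238.0, 166.7], [239.0, 166.7], [240.0, 166.9]]
scene y,z [[-260.8, 102.9], [-257.2, 103.1], [-253.7, 103.3], [-250.3, 102.6], [-246.7, 102.8], [-243.3, 102.1], [-239.7, 102.3], [-236.2, 102.4], [-232.6, 102.4], [-229.1, 102.6], [-225.5, 102.8], [-221.9, 103.1], [-218.5, 102.6]]
blank top edges [[522.2, -97.6, 121.6], [478.8, -105.5, 121.6]]
[[521.1, -87.5, 121.6], [476.2, -95.8, 121.6]]
```

Pin axis is at x≈503 in the robot frame (side-camera bias corrected), parallel to y, tip y≈−212. I'll shift +2 mm laterally and slip on gently.

```bash
python3 -m crank '[[[0.3,-1,0.2,0,0],[0.3,-2,0.2,0,0],[0.3,-3,0.2,0,0],[0.3,-3.4,0.2,0,0],[0.3,-3.6,0.2,0,0],[0.3,-3.8,0.2,0,0],[0.3,-4,0.2,0,0],[0.3,-4.2,0.2,0,0],[0.3,-4.4,0.2,0,0],[0.3,-4.6,0.2,0,0]]]'
```

```text
time: 7.35
tool_pos: [503.5, -189.1, 82.7]
tcp_rot: [3.142, -0.0, 1.571]
contact_force: [-0.1, -0.9, -0.5]
grip_width: 43.7
finger_force: 30.0
```

```bash
python3 -m crank '[[[0.3,-0.1,0,0,0],[0.3,-0.2,0,0,0],[0.3,-0.3,0,0,0],[0.3,-0.4,0,0,0],[0.3,-0.5,0,0,0],[0.3,-0.6,0,0,0],[0.3,-0.7,0,0,0],[0.3,-0.8,0,0,0],[0.3,-0.9,0,0,0],[0.3,-1,0,0,0]]]'
```

```text
time: 8.35
tool_pos: [503.5, -199.1, 82.7]
tcp_rot: [3.142, -0.0, 1.57]
contact_force: [-0.4, 0.5, -1.2]
grip_width: 43.9
finger_force: 30.0
```

```bash
python3 -m crank '[[[0.3,-0.15,0,0,0],[0.3,-0.3,0,0,0],[0.3,-0.45,0,0,0],[0.3,-0.6,0,0,0],[0.3,-0.75,0,0,0],[0.3,-0.9,0,0,0],[0.3,-1.05,0,0,0],[0.3,-1.15,0,0,0],[0.3,-1.25,0,0,0],[0.3,-1.3,0,0,0]]]'
python3 - <<'E'
from h import *
for n in('scene','side','wrist'):
    T=tool(); im,d=bot.capture(n); np.savez(n+'3.npz',im=im,d=d,T=T); globals()[n]=im
c=np.zeros((600,800,3),np.uint8)
a=cv2.resize(scene[150:200,200:285],None,fx=6,fy=6,interpolation=2); b=cv2.resize(side[70:170,360:408],None,fx=6,fy=6,interpolation=2)
c[:300,:510]=a; c[:,510:798]=b; c[300:580,:448]=cv2.resize(wrist,(448,280)); save('c3',c)
E
```

```text
time: 9.35
tool_pos: [503.4, -212.1, 82.7]
tcp_rot: [-3.142, -0.0, 1.571]
contact_force: [-0.1, 0.4, -0.7]
grip_width: 44.1
finger_force: 30.0
```

View pics/c3.png

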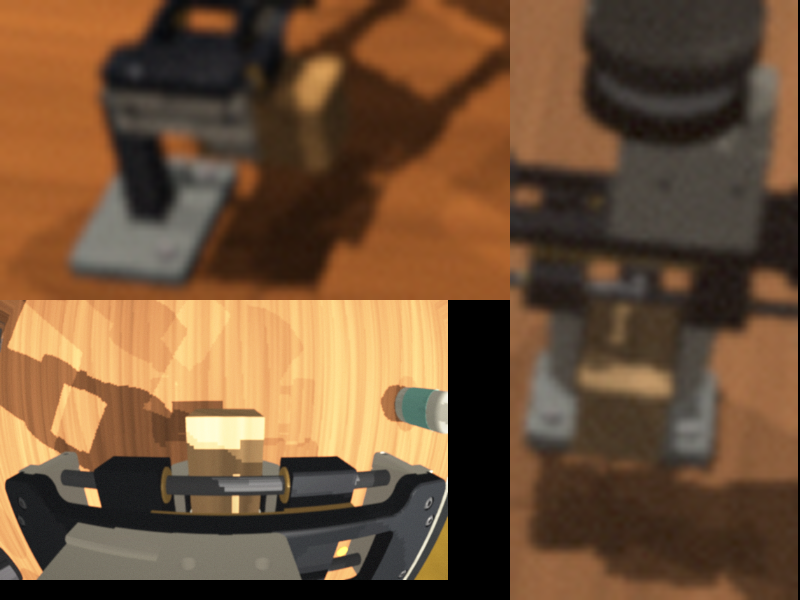

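No contact force and the blank covers the pin (scene/side crops; the wrist view shows the blank held squarely at the middle). I'll go 2 mm deeper, pause, then draw off.

```bash
python3 -m crank '[[[0.3,-0.1,0,0,0],[0.3,-0.2,0,0,0],[0.3,-0.2,0,0,0],[0.3,-0.2,0,0,0],[0.3,-0.2,0,0,0],[0.3,-0.2,0,0,0],[0.3,-0.2,0,0,0],[0.3,-0.2,0,0,0],[0.3,-0.2,0,0,0],[0.3,-0.2,0,0,0]]]'
python3 -m crank '[[[0.3,0.5,0,0,0],[0.3,1,0,0,0],[0.3,1.5,0,0,0],[0.3,2,0,0,0],[0.3,3,0,0,0],[0.3,4,0,0,0],[0.3,5.5,0,0,0],[0.3,7,0,0,0],[0.3,8.5,0,0,0],[0.3,10,0,0,0]]]'
```

```text
time: 10.5
tool_pos: [503.5, -214.0, 82.7]
tcp_rot: [3.142, -0.0, 1.571]
contact_force: [-0.3, -0.0, -0.4]
grip_width: 43.6
finger_force: 30.0
time: 11.5
tool_pos: [503.4, -112.5, 82.7]
tcp_rot: [3.142, -0.0, 1.571]
contact_force: [-0.0, -0.2, -1.3]
grip_width: 44.1
finger_force: 30.0
```

Now the in-hand pivot: turn the tool 90° so the blank lies across under the pin, with the plain end beneath it. Raising the tool then lets the rigid pin swing the plain end down, so the hole ends up facing up.

```bash
python3 -m crank '[[[0.3,0,-0.5,0.4,8.5],[0.3,0,-1,0.8,17],[0.3,0,-1.5,1.2,25.5],[0.3,0,-2,1.6,34],[0.3,0,-2.5,2,42.5],[0.3,0,-3,2.4,51],[0.3,0,-3.5,2.8,59.5],[0.3,0,-4.1,3.2,68],[0.3,0,-4.1,3.2,76.5],[0.3,0,-4.1,3.2,85]]]'
python3 -m crank '[[[0.3,0,0,0,5],[0.3,0,0,0,5],[0.3,0,0,0,5],[0.3,0,0,0,5],[0.3,0,0,0,5],[0.3,0,0,0,5],[0.3,0,0,0,5],[0.3,0,0,0,5],[0.3,0,0,0,5],[0.3,0,0,0,5]]]'
python3 -c "
from h import *
T=tool();print((np.linalg.inv(T)@[462,-226,51,1])[:3]/10)"
```

```text
time: 12.5
tool_pos: [462.3, -113.2, 50.7]
tcp_rot: [-3.141, 0.0, 0.081]
contact_force: [-1.3, 0.6, -0.6]
grip_width: 43.4
finger_force: 30.0
time: 13.5
tool_pos: [462.5, -114.0, 50.7]
tcp_rot: [-3.141, 0.0, -0.0]
contact_force: [-0.4, 0.3, -0.2]
grip_width: 43.7
finger_force: 30.0
[-0.04585761 11.19686988 -0.0323187 ]
```

```bash
python3 -m crank '[[[0.3,0,1.5,0,0],[0.3,0,3,0,0],[0.3,0,4.5,0,0],[0.3,0,6,0,0],[0.3,0,7.5,0,0],[0.3,0,8.5,0,0],[0.3,0,9.5,0,0],[0.3,0,10.3,0,0],[0.3,0,11,0,0],[0.3,0,11.2,0,0]]]'
python3 -m crank '[[[0.3,0,0,-0.2,0],[0.3,0,0,-0.4,0],[0.3,0,0,-0.5,0],[0.3,0,0,-0.6,0],[0.3,0,0,-0.7,0],[0.3,0,0,-0.8,0],[0.3,0,0,-0.9,0],[0.3,0,0,-1,0],[0.3,0,0,-1.1,0],[0.3,0,0,-1.2,0]]]'
```

```text
time: 14.5
tool_pos: [462.6, -226.6, 50.7]
tcp_rot: [3.142, -0.0, -0.001]
contact_force: [0.4, -0.3, -1.2]
grip_width: 43.7
finger_force: 30.0
time: 15.5
tool_pos: [461.2, -225.5, 62.1]
tcp_rot: [-3.14, 0.003, -0.0]
contact_force: [-2.1, -0.3, -12.2]
grip_width: 43.8
finger_force: 30.0
```

```bash
python3 -m crank '[[[0.3,0,0,-0.05,0],[0.3,0,0,-0.1,0],[0.3,0,0,-0.15,0],[0.3,0,0,-0.2,0],[0.3,0,0,-0.25,0],[0.3,0,0,-0.3,0],[0.3,0,0,-0.35,0],[0.3,0,0,-0.4,0],[0.3,0,0,-0.45,0],[0.3,0,0,-0.5,0]]]'
```

```text
time: 16.5
tool_pos: [461.3, -225.5, 67.3]
tcp_rot: [-3.14, 0.002, -0.0]
contact_force: [-5.2, -0.6, -12.2]
grip_width: 44.1
finger_force: 30.0
```

Steady ~12 N, so the blank is pivoting in the grip. I continue.

```bash
python3 -m crank '[[[0.3,0,0,-0.1,0],[0.3,0,0,-0.25,0],[0.3,0,0,-0.4,0],[0.3,0,0,-0.55,0],[0.3,0,0,-0.7,0],[0.3,0,0,-0.85,0],[0.3,0,0,-1,0],[0.3,0,0,-1.15,0],[0.3,0,0,-1.3,0],[0.3,0,0,-1.5,0]]]'
python3 - <<'E'
from h import *
for n in('scene','side'):
    im,d=bot.capture(n); globals()[n]=im
c=np.zeros((600,800,3),np.uint8)
c[:480,:400]=cv2.resize(scene[130:210,200:267],(400,480),interpolation=2); c[:480,400:800]=cv2.resize(side[80:160,350:417],(400,480),interpolation=2); save('c4',c[:480])
E
```

```text
time: 17.5
tool_pos: [463.1, -226.2, 83.0]
tcp_rot: [3.141, -0.001, -0.0]
contact_force: [-0.4, 2.1, -10.0]
grip_width: 43.8
finger_force: 30.0
```

View pics/c4.png

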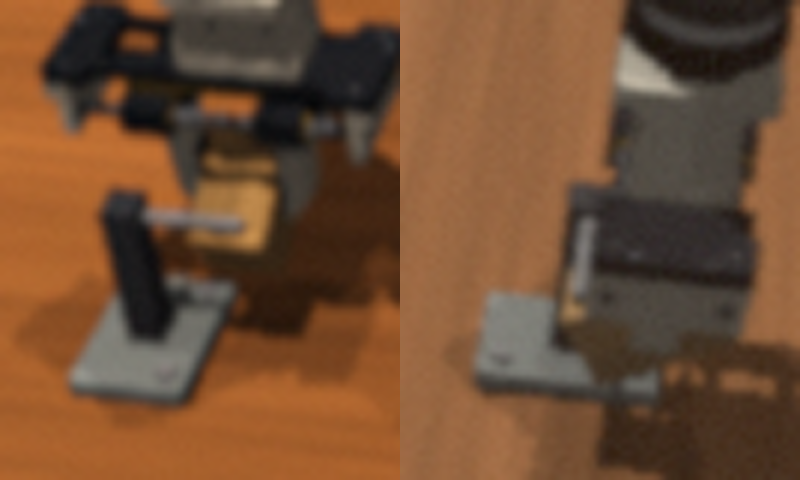

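The scene crop shows the pin lying across the top face while the plain end tilts down. I continue to z≈111.

```bash
python3 -m crank '[[[0.3,0,0,-0.15,0],[0.3,0,0,-0.3,0],[0.3,0,0,-0.45,0],[0.3,0,0,-0.6,0],[0.3,0,0,-0.75,0],[0.3,0,0,-0.9,0],[0.3,0,0,-1.05,0],[0.3,0,0,-1.2,0],[0.3,0,0,-1.35,0],[0.3,0,0,-1.5,0]]]'
python3 -m crank '[[[0.3,0,0,-0.15,0],[0.3,0,0,-0.3,0],[0.3,0,0,-0.45,0],[0.3,0,0,-0.6,0],[0.3,0.05,0,-0.75,0],[0.3,0.15,0,-0.9,0],[0.3,0.25,0,-1.05,0],[0.3,0.35,0,-1.2,0],[0.3,0.45,0,-1.3,0],[0.3,0.55,0,-1.4,0]]]'
```

```text
time: 18.6
tool_pos: [462.3, -225.9, 97.8]
tcp_rot: [-3.141, 0.0, -0.0]
contact_force: [-3.0, -1.0, -10.6]
grip_width: 44.2
finger_force: 30.0
time: 19.6
tool_pos: [467.8, -226.0, 111.7]
tcp_rot: [-3.141, 0.001, -0.0]
contact_force: [-5.4, 0.8, -9.8]
grip_width: 43.8
finger_force: 30.0
```

```bash
python3 -m crank '[[[0.3,0.1,0,-0.15,0],[0.3,0.2,0,-0.3,0],[0.3,0.3,0,-0.45,0],[0.3,0.4,0,-0.6,0],[0.3,0.5,0,-0.75,0],[0.3,0.6,0,-0.9,0],[0.3,0.7,0,-1,0],[0.3,0.8,0,-1.1,0],[0.3,0.9,0,-1.1,0],[0.3,1,0,-1.1,0]]]'
python3 -m crank '[[[0.3,0.05,0,0,0],[0.3,0.1,0,0,0],[0.3,0.15,0,0,0],[0.3,0.2,0,0,0],[0.3,0.2,0,0,0],[0.3,0.2,0,0,0],[0.3,0.2,0,0,0],[0.3,0.2,0,0,0],[0.3,0.2,0,0,0],[0.3,0.2,0,0,0]]]'
```

```text
time: 20.6
tool_pos: [478.0, -226.8, 124.9]
tcp_rot: [3.139, -0.001, 0.0]
contact_force: [-13.8, 0.4, 8.6]
grip_width: 43.8
finger_force: 30.0
time: 21.6
tool_pos: [478.2, -226.8, 125.0]
tcp_rot: [3.14, 0.002, -0.0]
contact_force: [-18.4, -0.3, 11.8]
grip_width: 43.8
finger_force: 30.0
```

The push now has an upward component, so I back off the pin in −x, rise, and measure the blank's tilt from the depth data.

```bash
python3 -m crank '[[[0.3,-0.5,0,0,0],[0.3,-1.5,0,0,0],[0.3,-3,0,0,0],[0.3,-4,0,-1,0],[0.3,-4,0,-3,0],[0.3,-4,0,-5,0],[0.3,-4,0,-7,0],[0.3,-4,0,-8,0],[0.3,-4,0,-8,0],[0.3,-4,0,-8,0]]]'
python3 - <<'E'
from h import *
T=tool(); im,d=bot.capture('scene'); np.savez('scene5.npz',im=im,d=d,T=T)
P=points('scene',d); hsv=cv2.cvtColor(im,cv2.COLOR_RGB2HSV)
g=T[:3,3]+[0,0,18.8]; print(g)
Q=P-g; m=(abs(Q[...,0])<70)&(abs(Q[...,1])<24)&(abs(Q[...,2])<62)&(hsv[...,1]>60)
v,u=np.nonzero(m); print(m.sum(),u.min(),u.max(),v.min(),v.max())
q=Q[m]; 
for a in range(-60,60,8):
    s=q[(q[:,2]>a)&(q[:,2]<=a+8)]
    if len(s): print(a,len(s),'x',np.percentile(s[:,0],[5,50,95]).round(1),'y',np.percentile(s[:,1],[5,95]).round(1))
print(bot.get_obs()['contact_force'])
im2,d2=bot.capture('wrist'); s,_=bot.capture('side')
v0,u0=int(v.mean()),int(u.mean())
c=np.zeros((480,800,3),np.uint8); c[:,:400]=cv2.resize(im[v0-40:v0+40,u0-33:u0+34],(400,480),interpolation=2)
c[:250,400:]=cv2.resize(im2,(400,250)); c[250:480,400:]=cv2.resize(s[60:160,300:474],(400,230),interpolation=2); save('c5',c)
E
```

```text
time: 22.6
tool_pos: [439.9, -225.9, 202.5]
tcp_rot: [-3.142, -0.0, -0.0]
contact_force: [-0.4, -0.0, -1.9]
grip_width: 43.6
finger_force: 30.0
[ 439.8930347  -225.92738151  221.30339299]
352 229 248 116 140
-52 6 x [-19.9 -12.1  -4.2] y [19.8 21.9]
-44 10 x [-13.1   1.8  22.7] y [ 8.8 22.2]
-36 42 x [-18.   23.2  27.4] y [-18.8  22.1]
-28 43 x [ 3.4 20.7 26.4] y [-21.5  21.6]
-20 39 x [ 9.9 17.8 22.2] y [-19.4  21.2]
-12 40 x [ 8.1 13.1 19. ] y [-21.4  20.9]
-4 40 x [ 4.7  9.6 14.4] y [-19.6  20.1]
4 34 x [-0.4  5.2  8.4] y [-21.   15.7]
12 37 x [-3.3  0.8  7.3] y [-21.7  21. ]
20 40 x [-13.7  -2.6   3.6] y [-22.7  15.2]
28 19 x [-13.9  -6.6  -1.8] y [-23.9  -1. ]
36 1 x [3.5 3.5 3.5] y [-23.6 -23.6]
52 1 x [33.3 33.3 33.3] y [22.6 22.6]
[ 0.62644922 -0.15540194 -1.48494708]
```

View pics/c5.png

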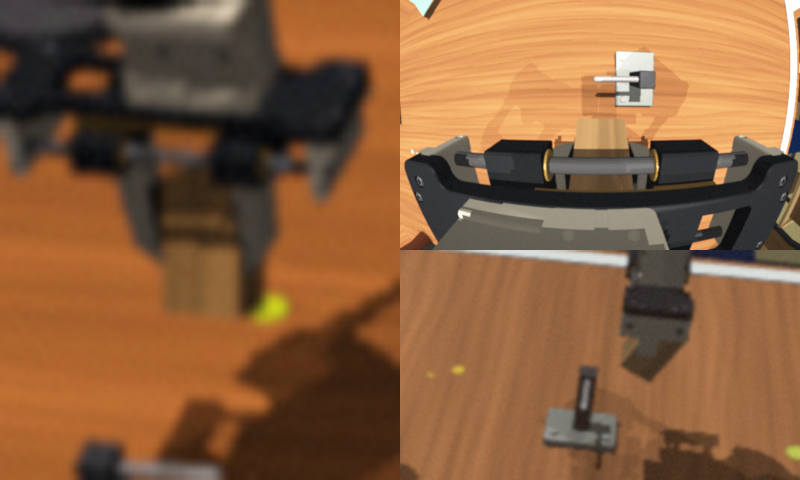

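The face has about 25° of tilt left and the blank has slid back in the grip. The lowest edge is the rear edge of the plain end, at (−15,−58) mm from the grasp point. Pressing it on the bench, or releasing it there, will bring it flat on its plain end so I can regrasp it upright. I'll move to clear bench.

```bash
python3 -m crank '[[[0.3,0,-2,0,0],[0.3,0,-5,0,0],[0.3,0.5,-9,0,0],[0.3,1,-13,2,0],[0.3,1,-16,5,0],[0.3,1,-18,8,0],[0.3,1,-18.6,11,0],[0.3,1,-18.6,13,0],[0.3,1,-18.6,14.5,0],[0.3,1,-18.6,15,0]]]'
python3 -m crank '[[[0.3,0,0,0.2,0],[0.3,0,0,0.4,0],[0.3,0,0,0.6,0],[0.3,0,0,0.8,0],[0.3,0,0,1,0],[0.3,0,0,1.15,0],[0.3,0,0,1.3,0],[0.3,0,0,1.4,0],[0.3,0,0,1.5,0],[0.3,0,0,1.6,0]]]'
```

```text
time: 23.75
tool_pos: [448.7, -39.5, 50.8]
tcp_rot: [-3.14, 0.004, 0.0]
contact_force: [-0.3, 0.2, -1.1]
grip_width: 43.8
finger_force: 30.0
time: 24.75
tool_pos: [451.0, -40.1, 38.4]
tcp_rot: [3.141, -0.003, -0.0]
contact_force: [-2.7, 2.0, 22.8]
grip_width: 43.9
finger_force: 30.0
```

```bash
python3 -m crank '[[[0.3,0,0,0.1,0],[0.3,0,0,0.2,0],[0.3,0,0,0.3,0],[0.3,0,0,0.4,0],[0.3,0,0,0.5,0],[0.3,0,0,0.6,0],[0.3,0,0,0.6,0],[0.3,0,0,0.6,0],[0.3,0,0,0.6,0],[0.3,0,0,0.6,0]]]'
cat > tilt.py <<'E'
from h import *
T=tool(); im,d=bot.capture('scene'); P=points('scene',d); hsv=cv2.cvtColor(im,cv2.COLOR_RGB2HSV)
g=T[:3,3]+[0,0,18.8]; Q=P-g; m=(Q[...,0]>-60)&(Q[...,0]<60)&(abs(Q[...,1])<24)&(P[...,2]>6)&(Q[...,2]<45)&(hsv[...,1]>60)
q=Q[m]
for a in range(-60,48,8):
    s=q[(q[:,2]>a)&(q[:,2]<=a+8)]
    if len(s): print(a,len(s),'x',np.percentile(s[:,0],[5,50,95]).round(1),'y',np.percentile(s[:,1],[5,95]).round(1))
E
python3 tilt.py
```

```text
time: 25.75
tool_pos: [455.1, -40.2, 34.4]
tcp_rot: [3.14, -0.012, -0.001]
contact_force: [3.3, 5.5, 28.8]
grip_width: 43.5
finger_force: 30.0
-52 6 x [-1.3 24.7 31.2] y [-19.   22.4]
-44 4 x [-12.7 -10.6   1.6] y [20.1 20.6]
-36 21 x [15.7 20.7 24. ] y [-22.   21.1]
-28 39 x [ 8.  17.8 23.9] y [-19.1  20.6]
-20 30 x [ 9.2 13.4 17.9] y [-22.5  18.2]
-12 28 x [ 8.4 11.6 15.3] y [-20.4  20.2]
-4 32 x [ 5.1  8.1 13.7] y [-19.2  20.2]
4 31 x [ 1.   5.5 10.2] y [-22.4  15.5]
12 36 x [-46.4   1.5   9.5] y [-20.9  17.8]
20 42 x [-41.3  -3.4   7.2] y [-22.2  12.6]
28 20 x [-8.3 -2.4  9.5] y [-23.2  13.2]
```

```bash
python3 -m crank '[[[0.3,0.2,0,0.05,0],[0.3,0.4,0,0.1,0],[0.3,0.6,0,0.15,0],[0.3,0.8,0,0.2,0],[0.3,1,0,0.25,0],[0.3,1.2,0,0.3,0],[0.3,1.4,0,0.35,0],[0.3,1.6,0,0.4,0],[0.3,1.8,0,0.45,0],[0.3,2,0,0.5,0]]]'
python3 tilt.py
```

```text
time: 26.8
tool_pos: [468.9, -39.9, 26.1]
tcp_rot: [-3.141, 0.002, 0.0]
contact_force: [-5.1, -0.9, 10.0]
grip_width: 43.9
finger_force: 30.0
-44 9 x [-0.8 27.5 47.1] y [-18.4  22.4]
-36 24 x [-3.2 10.7 13.4] y [-21.7  20.4]
-28 23 x [ 4.9  9.7 13.5] y [-20.8  19.7]
-20 26 x [ 5.9  8.7 12.4] y [-17.9  16.6]
-12 28 x [ 4.5  8.6 12.9] y [-21.1  22.1]
-4 28 x [ 3.9  6.5 10.4] y [-22.6  18.5]
4 26 x [-0.9  4.6  8.1] y [-21.4  17.6]
12 26 x [1.  4.3 8.6] y [-21.1  22.1]
20 29 x [-2.9  2.3  6.6] y [-19.5  15.7]
28 34 x [-29.6   0.4   5. ] y [-22.3   8.9]
36 11 x [-23.  -15.6  -2.1] y [-21.3   7.8]
```

Tilt is down to ~10°. Release so it settles flat on the plain end, then measure.

```bash
python3 -m crank '[[[1,0,0,-0.1,0],[1,0,0,-0.1,0],[1,0,0,-0.1,0],[1,0,0,-0.1,0],[1,0,0,-0.1,0],[1,0,0,-0.1,0],[1,0,0,-0.1,0],[1,0,0,-0.1,0],[1,0,0,-0.1,0],[1,0,0,-0.1,0]]]'
python3 tilt.py
```

```text
time: 27.85
tool_pos: [470.0, -40.0, 26.7]
tcp_rot: [-3.142, -0.0, -0.0]
contact_force: [0.5, -0.9, 0.5]
grip_width: 92.0
finger_force: 0.0
-44 25 x [-8.9 13.5 55.9] y [-15.2  21.4]
-36 24 x [-25.   10.8  14.5] y [-20.2  20.8]
-28 26 x [-11.6  11.3  14.8] y [-17.5  20.9]
-20 28 x [-21.6  10.7  13.9] y [-19.1  20.8]
-12 28 x [-24.2  10.3  13.3] y [-19.1  20.8]
-4 32 x [-25.7   9.4  13.4] y [-20.4  21.1]
4 21 x [-2.  11.8 14.2] y [-21.   20.6]
12 30 x [-4.3 11.3 14.6] y [-20.3  21.1]
20 26 x [-6.  10.7 14.7] y [-16.3  21.1]
28 82 x [-31.7   0.6  13.6] y [-20.2  19.6]
36 6 x [-20.   -5.3  10.8] y [-14.6  15.3]
```

It stands upright (face vertical at tool x≈+11, top z≈77). Centre the fingers on it (−1.1 cm), grip and lift.

```bash
python3 -m crank '[[[1,-0.4,0,0,0],[1,-0.8,0,0,0],[1,-1.1,0,0,0],[1,-1.1,0,0,0],[0.3,-1.1,0,0,0],[0.3,-1.1,0,0,0],[0.3,-1.1,0,0,0],[0.3,-1.1,0,0,0],[0.3,-1.1,0,0,0],[0.3,-1.1,0,0,0]]]'
python3 -m crank '[[[0.3,0,0,0,0],[0.3,0,0,0,0],[0.3,0,0,0,0],[0.3,0,0,-1,0],[0.3,0,0,-3,0],[0.3,0,0,-5,0],[0.3,0,0,-8,0],[0.3,0,0,-11,0],[0.3,0,0,-14,0],[0.3,0,0,-16,0]]]'
python3 -m crank '[[[0.3,0,0,0,0],[0.3,0,0,0,0],[0.3,0,0,0,0],[0.3,0,0,0,0],[0.3,0,0,0,0],[0.3,0,0,0,0],[0.3,0,0,0,0],[0.3,0,0,0,0],[0.3,0,0,0,0],[0.3,0,0,0,0]]]'
python3 tilt.py
```

```text
time: 28.9
tool_pos: [459.0, -40.0, 26.7]
tcp_rot: [-3.142, 0.0, -0.0]
contact_force: [-0.9, -0.3, 0.5]
grip_width: 48.5
finger_force: 0.0
time: 29.9
tool_pos: [459.4, -40.1, 189.5]
tcp_rot: [3.141, -0.003, -0.0]
contact_force: [0.7, 0.3, -0.8]
grip_width: 44.0
finger_force: 30.0
time: 30.9
tool_pos: [459.0, -40.0, 186.7]
tcp_rot: [-3.142, -0.0, -0.0]
contact_force: [-0.8, -0.7, -1.6]
grip_width: 44.1
finger_force: 30.0
-44 27 x [-7.1 20.9 24.5] y [-22.2  20.8]
-36 31 x [-0.  23.3 25.1] y [-16.9  21.5]
-28 35 x [ 6.2 21.9 24.9] y [-21.5  21.5]
-20 27 x [16.9 21.8 26.8] y [-19.7  20.2]
-12 34 x [11.9 22.7 25.5] y [-20.   21.6]
-4 32 x [12.9 21.9 25.7] y [-21.2  20.3]
4 29 x [13.8 22.4 25.3] y [-18.7  20.3]
12 34 x [13.3 22.3 26.6] y [-20.2  18.8]
20 37 x [-6.8 22.5 26. ] y [-19.2  21.7]
28 90 x [-8.3 13.5 22.9] y [-20.4  19.9]
36 3 x [-2.8  8.9  9.3] y [-15.5  19. ]
```

```bash
python3 -c "
from plant import bot
print(bot.close_job())"
```

```text
the job is handed in; nothing more can be done
None
```

I handed the job in with the hole slipped about 27 mm over the pin (estimated from the camera; no contact force was felt). The blank is now held still and upright, its hole facing up and its lower end about 160 mm above the bench; I did not take a final picture of the hole or re-measure the tiles and bottle, which nothing came near.

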